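Prop up the book rest on its over-centre leg

ROBOT

A 7-joint arm with a two-finger parallel gripper is mounted at the origin on a cart in front of the work surface, level with it; the furniture and walls round the work are solid. World frame = base frame: x ahead of the robot, y to its left, z up, the work surface at z = 0. Lengths are in m, angles in rad, forces in N, time in s.
With the tool pointing down it reaches from about 0.4 to 0.875 m from the base axis. Payload 19.3 kg.
Tool frame: the origin (TCP) lies midway between the tips of the shut fingers; the grasp point (between the pads) lies 19 mm behind it; z points along the fingers, y is the line along which they close (so a half turn about z gives the same grasp; the last joint's range is limited). The gripper opens to 85 mm and grips with 20 to 120 N. Pads are 22 mm wide; open, the fingers measure 114 mm over their backs; the gripper's body (76 mm by 85 mm) begins 54 mm behind the grasp point. The pads swing forward as they close: fully open they stand 13 mm farther back than shut.
Start: joints at [-1.238, 0.521, -0.036, 1.599, 0.021, 1.021, -0.113], TCP at [0.245, 0.575, 0.231] pointing down, gripper open.
Joint ranges: [-2.91, 2.91], [-0.3, 2.13], [-1.5, 1.42], [0.17, 2.43], [-1.26, 4.41], [0.16, 1.93], [-2.52, 2.52]. Speed limits (rad/s): [1.89, 1.89, 2.39, 2.39, 3.01, 3.01, 3.01].

INTERFACE

Orientations are given as [roll, pitch, yaw] about the fixed x, y, z axes, in that order (R = Rz(yaw) Ry(pitch) Rx(roll)).
In Python, from workcell import bot, grab_frame, calibration, observe gives the robot as it stands (bot), with the cameras as plain functions and the readings as plain functions.
- The arm moves only by the tool nudge_tcp, called after "Request:" as name(argument=value, ...), one argument or row to a line, values as JSON. Schema: {"type":"object","properties":{"plan":{"type":"array","items":{"type":"array","items":{"type":"number"},"minItems":7,"maxItems":7},"minItems":1,"maxItems":5},"grip_force":{"type":"number"},"only":{"type":"string"},"quiet":{"type":"boolean"},"lines":{"type":"string"}},"required":["plan"],"additionalProperties":false}. plan is a list of rows, 1 to 5 of them, each of 7 numbers: the finger opening in m, then dx, dy, dz in shares of 60 cm (1.0 is 60 cm), then a rotation vector rx, ry, rz in shares of pi rad (1.0 is pi rad); each row is the pose to reach, as a shift and turn from the pose commanded when the call began, along the tool's axes at that moment; what a row does not reach only later rows make up. A row lasts 1/8 s, in which the tool goes at most 0.0625 m and 0.188 rad, less where a joint would pass 70% of its speed; a pose out of reach is approached as far as the arm can. The fingers move at their own pace and stop on an object; grip_force is the grip in N (left out, the last holds). Time passes only in rows, so rows that do not move let the fingers close. The tool returns the time, the measured TCP pose, the force, the opening and the grip force at its end. only (a regular expression) keeps the lines of the reply that match it, lines (a string "A,B") keeps lines A to B, and quiet returns only ok. Input that does not fit is refused with a message, and nothing moves.
- observe(): the state, without advancing time (a new reading comes with each control period).
- grab_frame(name): name is "scene" or "top" or "wrist"; returns the picture (480x640x3 uint8, blue, green, red); there is no depth.
- calibration(name): a dict with "vfov" (degrees; the focal length in pixels is half the picture's height over the tangent of half this angle, whatever the lens; pixels are square), "cx", "cy" (the principal point, pixels), "dist_coeffs" ([k1, k2, p1, p2, k3] as OpenCV has them; the pictures are not rectified), "eye" and "attitude" of the camera in the world. Camera axes: x right, y down, z forward; pixel columns grow to the right and rows downward; lengths in m; the calibration is good to about 2 mm. A picture is of the moment at which its call begins: read the wrist's pose just before it. calibration takes no time and is no camera call; for the wrist camera it gives the pose at the moment of the call.
- bot.job_done(): hands the job in; it is judged then, once.
The state is a dict: "clock": time; "qpos": joint angles; "qd": joint speeds; "joint_efforts": joint torques, N m; "position": TCP position; "tool_rot": TCP orientation; "force": force on the tool from outside, world axes, zero at the start; "moment": the same for the moment, N m; "grip_width": finger opening in m; "finger_force": force on a finger pad.
Only numpy, scipy, OpenCV 4.12 (cv2) and the standard library are available. Lean on these libraries where they do the work, as an engineer would, in place of code of your own. Each camera call takes 0.05 s, during which the arm holds its last target. There are 200 camera calls.

TASK

Two folding book rests lie flat on the bench. Prop up the one that carries the blue field book: take the grip on its spring-loaded side leg, swing the leg up and over past its over-centre point until it is fully against its stop and stays there, so that the plate stands sloping on the leg with the book still lying on it. Leave the empty rest folded flat.

Things in the scene. Friction and masses are not known exactly. Their poses are not given: they have to be found in the camera images.
- book: Blue field book, 152 x 105 x 14 mm, lying loose on the aluminium plate of the one rest to be propped up, its long side along the rest's depth. Origin: centre of its underside.
- book_rest: Rest with the book, fixed: steel base 215 (x) x 150 (y) mm; aluminium plate 205 x 140 x 4 mm hinged at its front edge, with a 16 mm lip there. Folded, its top is level, 50 mm above the bench; propped, it slopes about 37 degrees, rear edge about 170 mm high. Origin: centre of the base on the bench; x from lip to rear (away from the robot, within 0.2 rad), y left, z up. Leg on its right (-y) side.
- book_rest_pivot (a point): Fixed point on the leg's pivot axis, 40 mm above the bench, level with the middle of the grip's length (15 mm behind and 125 mm right of the rest's origin). Its axes are those of the rest: the pivot axis runs along its y.
- book_rest_grip (a point): Middle of the round black rubber grip at the leg's end, 13 mm thick, 50 mm long, level along the rest's y, clear of leg (40 mm) and plate (55 mm). It moves on a circle of 70 mm radius about book_rest_pivot: at the start straight behind it, 40 mm above the bench, then up over it and toward the robot. It turns freely on its pin, so a firm grasp can keep its own orientation all the way.
- book_rest_leg (a joint): Angle of the leg of the rest with the book: 0 = folded, level to the rear; 1.57 = upright; 2.44 = on its stop, leaning toward the robot. A roller under the plate lifts it with the leg. Let go before about 2.0, the leg is pulled back to 0 by spring and weight; beyond that, to the stop. It takes up to about 10 N at the grip.
- empty_rest_leg (a joint): Angle of the leg of the second, identical rest, which carries nothing (same meaning); it shall stay folded at 0.

How it is judged:
At the end, for the whole second after the job is handed in: The leg of the rest with the book is on its stop (above 2.3 of 2.44 rad); the book lies still on the sloping plate (tilted 26 to 49 degrees, within 30 mm of the middle sideways, origin over 75 mm high and 0 to 75 mm in front of the rest's origin); the empty rest's leg is below 0.3 rad (value of joint book_rest_leg above 2.3 rad and x of book in the frame of book_rest between -0.075 and 0 m and y of book in the frame of book_rest between -0.03 and 0.03 m and height (world z) of book above 0.075 m and angle between book's own z axis and vertical between 0.45 and 0.85 rad and linear speed of book below 0.03 m/s and value of joint empty_rest_leg below 0.3 rad); the robot touches nothing.
It fails at once if the leg of the empty rest is swung up (value of joint empty_rest_leg above 0.5 rad).
It also fails if it takes over 37 s, if anything falls off the work surface, if the arm or the gripper's body presses on something with over 40 N, if the wrist force passes 120 N, or if a joint passes its speed limit or range.

## Working session

There is one attempt and no reset: what is moved stays moved. The work goes in short steps, Python scripts to look and compute and a tool call to move; the robot and the scene stay as the last step left them, time stands still between calls to the robot, and variables do not carry over. Pictures are saved under pics/ and viewed, at most 10 in all, crops included, and the job is handed in when it is done.

```bash
ls; mkdir -p pics
```

Run:
```python
from workcell import bot, grab_frame, calibration, observe
import cv2
for n in("scene","top"):
    cv2.imwrite(f"pics/{n}0.png",grab_frame(n)); print(n,calibration(n))
print(observe())
```

```text
pics
workcell.py
scene {'vfov': 55.92637797008435, 'cx': 324.049033703296, 'cy': 240.7242972159845, 'dist_coeffs': array([-0.10819126,  0.        ,  0.        ,  0.        ,  0.        ]), 'eye': array([ 0.02314667, -0.45222115,  0.59551884]), 'attitude': array([-2.24733601, -0.0149095 , -0.87923749])}
top {'vfov': 53.26978621408887, 'cx': 319.20093563427247, 'cy': 235.01217152500556, 'dist_coeffs': array([-0.12908939,  0.        ,  0.        ,  0.        ,  0.        ]), 'eye': array([ 0.42038848, -0.04329626,  1.08474163]), 'attitude': array([-3.01178523, -0.00715369, -1.55204072])}
{'clock': 0.1, 'qpos': array([-1.23817585,  0.52193158, -0.03633063,  1.5999373 ,  0.02121144,
        1.02111366, -0.11280242]), 'qd': array([ 0.00076278, -0.00074215, -0.00047799, -0.00371619,  0.00023715,
       -0.0003277 , -0.00066817]), 'joint_efforts': array([ 3.00362182e-03, -9.28483486e+01,  1.98366769e+00, -3.70524359e+01,
        1.81101967e-02,  5.49240576e-03, -2.92772006e-05]), 'position': array([0.24492429, 0.57468553, 0.23080239]), 'tool_rot': array([-3.14059121e+00,  7.86682195e-05,  2.73876733e+00]), 'force': array([ 0.23285922,  0.34008479, -0.54175871]), 'moment': array([ 0.02005701,  0.02408843, -0.03875495]), 'finger_force': 0.0, 'grip_width': 0.08523077165192455}
```

View pics/scene0.png

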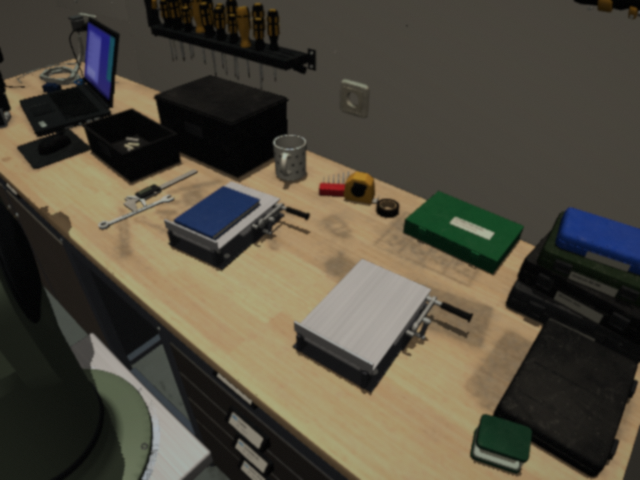

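View pics/top0.png

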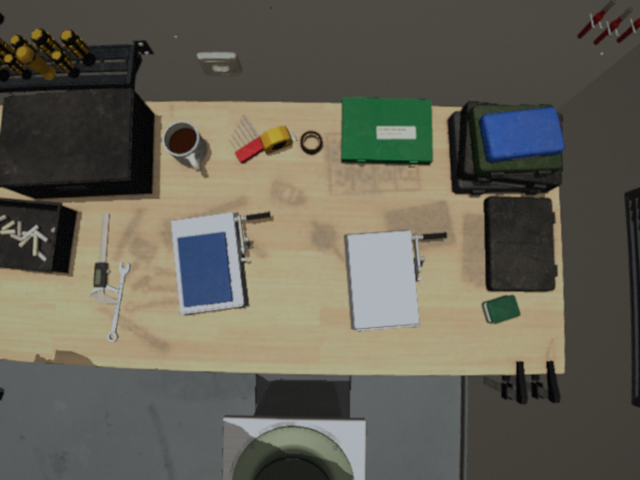

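The scene view shows the book's rest with its grip at about (300,213), and the empty one's grip at (457,312). In the top view they are at (258,217) and (434,237). The blue-book rest is the left one. Next I triangulate the grip and plate edges.

Create h.py:
```python
import numpy as np, cv2
from scipy.spatial.transform import Rotation as R
def ray(c,uv):
    f=240/np.tan(np.radians(c["vfov"])/2)
    K=np.array([[f,0,c["cx"]],[0,f,c["cy"]],[0,0,1]])
    p=cv2.undistortPoints(np.array([[uv]],float),K,np.array(c["dist_coeffs"]))[0,0]
    d=R.from_euler("xyz",c["attitude"]).as_matrix()@[p[0],p[1],1]
    return np.array(c["eye"]),d/np.linalg.norm(d)
def onz(c,uv,z):
    e,d=ray(c,uv); return e+d*(z-e[2])/d[2]
def tri(a,b):
    A=np.zeros((3,3));v=np.zeros(3);rs=[ray(*a),ray(*b)]
    for e,d in rs:
        P=np.eye(3)-np.outer(d,d);A+=P;v+=P@e
    x=np.linalg.solve(A,v)
    return x,[np.linalg.norm((np.eye(3)-np.outer(d,d))@(x-e)) for e,d in rs]
def blob(img,box,thr):
    x0,y0,x1,y1=box;g=img[y0:y1,x0:x1].max(2)
    n,l,s,c=cv2.connectedComponentsWithStats((g<thr).astype(np.uint8))
    k=1+np.argmax(s[1:,4]);ys,xs=np.nonzero(l==k)
    r=cv2.minAreaRect(np.c_[xs+x0,ys+y0].astype(np.float32))
    return c[k]+[x0,y0],s[k,4],r
```

Run:
```python
from h import *
from workcell import bot, grab_frame, calibration, observe
S,T=cv2.imread("pics/scene0.png"),cv2.imread("pics/top0.png")
cs,ct=calibration("scene"),calibration("top")
for thr in(50,70):
    a=blob(S,(284,200,318,225),thr);b=blob(T,(246,206,278,226),thr)
    print(thr,a,b,tri((cs,a[0]),(ct,b[0])))
    for z in(.04,):
        bx=[onz(ct,p,z) for p in cv2.boxPoints(b[2])];print(np.round(bx,4).tolist())
# plate+book by bright / blue contours in top
hsv=cv2.cvtColor(T,cv2.COLOR_BGR2HSV)[195:325,160:256]
for nm,m,z in(("plate",((hsv[...,1]<60)&(hsv[...,2]>130))|(cv2.inRange(hsv,(100,120,40),(130,255,255))>0),.05),("book",cv2.inRange(hsv,(100,120,40),(130,255,255))>0,.064)):
    m=cv2.morphologyEx(m.astype(np.uint8),cv2.MORPH_OPEN,np.ones((9,9)))
    c=max(cv2.findContours(m,0,1)[0],key=cv2.contourArea)
    q=cv2.boxPoints(cv2.minAreaRect(c))+[160,195]
    w=np.array([onz(ct,p,z) for p in q]);print(nm,q.round(1).tolist(),w.round(4).tolist(),w.mean(0),np.linalg.norm(np.diff(w,axis=0),axis=1),[np.arctan2(*(w[i+1]-w[i])[1::-1]) for i in range(3)])
cr=np.hstack([cv2.resize(S[190:240,260:320],None,fx=6,fy=6),cv2.resize(T[200:250,230:285],None,fx=6,fy=6)])
cv2.imwrite("pics/crop.png",cr)
```

```text
50 (array([297.34408602, 212.78494624]), np.int32(93), ((296.8500061035156, 212.95001220703125), (23.08462905883789, 4.427188873291016), 18.434947967529297)) (array([257.90697674, 215.88372093]), np.int32(86), ((257.90997314453125, 215.86997985839844), (3.6769556999206543, 22.203153610229492), 81.8698959350586)) (array([0.5978172 , 0.08787395, 0.03894227]), [np.float64(0.0009586378785462579), np.float64(0.0009586378785462203)])
[[0.5971, 0.1135, 0.04], [0.6051, 0.0648, 0.04], [0.5969, 0.0634, 0.04], [0.5889, 0.112, 0.04]]
70 (array([297.36283186, 212.6460177 ]), np.int32(113), ((297.02056884765625, 212.44520568847656), (23.75935173034668, 4.798686981201172), 20.556045532226562)) (array([258.21153846, 216.03846154]), np.int32(104), ((258.0, 216.0), (4.5568084716796875, 22.55036163330078), 83.2901611328125)) (array([0.59723838, 0.08712736, 0.03996433]), [np.float64(0.0008573637144941244), np.float64(0.0008573637144941576)])
[[0.5984, 0.1138, 0.04], [0.6052, 0.0642, 0.04], [0.5951, 0.0627, 0.04], [0.5882, 0.1122, 0.04]]
plate [[168.8, 218.5], [232.2, 211.0], [243.3, 304.8], [179.9, 312.4]] [[0.5858, 0.2856, 0.05], [0.6051, 0.1445, 0.05], [0.401, 0.1122, 0.05], [0.381, 0.2498, 0.05]] [0.493217   0.19801334 0.05      ] [0.14240957 0.20664327 0.13901883] [np.float64(-1.4352869376387216), np.float64(-2.9848474623435806), np.float64(1.7146251930490872)]
book [[177.8, 237.3], [224.7, 232.8], [231.2, 300.7], [184.3, 305.1]] [[0.5428, 0.2586, 0.064], [0.5546, 0.1561, 0.064], [0.4094, 0.1363, 0.064], [0.3972, 0.237, 0.064]] [0.47600346 0.19700093 0.064     ] [0.10310419 0.14648779 0.10140752] [np.float64(-1.456441722597409), np.float64(-3.00594744483505), np.float64(1.6916860324220053)]
```

View pics/crop.png

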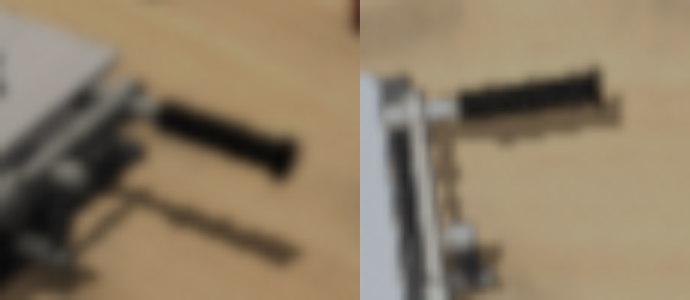

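Grip at about (0.5975, 0.0875, 0.0395), rest yaw about 0.152. The plate centre and the description agree with this. Next I work out the hover move.

Create to.py:
```python
import sys
from h import *
from workcell import bot, grab_frame, calibration, observe
# target TCP x y z (tool down, tool y along rest x)
def to(p,yaw=1.723):
    o=observe();M=R.from_euler("xyz",o["tool_rot"]);G=R.from_euler("xyz",[np.pi,0,yaw])
    print("d",(M.inv().apply(np.array(p)-o["position"])).round(4),"r",(M.inv()*G).as_rotvec().round(3),"clock",round(o["clock"],2))
if __name__=="__main__": to([float(a) for a in sys.argv[1:4]])
```

```bash
python3 to.py .598 .0825 .16
```

```text
d [-0.5178 -0.3143  0.0712] r [-1.000e-03  1.000e-03  1.016e+00] clock 0.1
```

Units first: shifts go in shares of 60 cm and turns go in shares of pi rad. So -0.25 m / 0.6 = -0.4167, -0.2 m / 0.6 = -0.3333, 0.5 rad / 3.1416 = 0.1592.

Request:
nudge_tcp(
  plan=[
    [0.05,-0.0833,-0.05,0.0117,0,0,0.0318],
    [0.05,-0.1667,-0.1,0.0233,0,0,0.0637],
    [0.05,-0.25,-0.15,0.0333,0,0,0.0955],
    [0.05,-0.3333,-0.2,0.045,0,0,0.1273],
    [0.05,-0.4167,-0.25,0.0567,0,0,0.1592],
  ],
  grip_force=40,
)

```text
clock: 0.72
position: [0.417, 0.3373, 0.1971]
tool_rot: [-3.142, 0.0, 2.236]
force: [0.6, 1.5, -0.1]
grip_width: 0.0501
finger_force: 0.0
```

```bash
python3 to.py .598 .0825 .16
```

```text
d [-0.3122 -0.0147  0.0371] r [-0.     0.     0.513] clock 0.72
```

To row units: -0.3 m / 0.6 = -0.5, -0.24 m / 0.6 = -0.4, 0.513 rad / 3.1416 = 0.1633.

Request:
nudge_tcp(
  plan=[
    [0.05,-0.1,-0.005,0.0117,0,0,0.0318],
    [0.05,-0.2,-0.01,0.0233,0,0,0.0637],
    [0.05,-0.3,-0.015,0.0333,0,0,0.0955],
    [0.05,-0.4,-0.02,0.05,0,0,0.1305],
    [0.05,-0.5,-0.0233,0.06,0,0,0.1633],
  ],
  grip_force=40,
)

```text
clock: 1.35
position: [0.5917, 0.0931, 0.1607]
tool_rot: [-3.141, -0.0, 1.723]
force: [1.3, 1.2, 0.8]
grip_width: 0.0499
finger_force: 0.0
```

Request:
nudge_tcp(
  plan=[
    [0.05,-0.0167,0,0,0,0,0],
    [0.05,-0.0167,0,0,0,0,0],
  ],
)

```text
clock: 1.6
position: [0.5922, 0.0844, 0.1609]
tool_rot: [-3.141, 0.0, 1.725]
force: [-0.6, 0.9, 0.2]
grip_width: 0.05
finger_force: 0.0
```

Run:
```python
from h import *
from workcell import bot, grab_frame, calibration, observe
from to import to
c=calibration("wrist");I=grab_frame("wrist");cv2.imwrite("pics/w0.png",I)
np.save("w0.npy",c,allow_pickle=True);print(c);to([.598,.0825,.16])
```

```text
{'vfov': 61.379803067219505, 'cx': 321.87145892687, 'cy': 232.2657873409492, 'dist_coeffs': array([0.02076323, 0.        , 0.        , 0.        , 0.        ]), 'eye': array([0.58231363, 0.15328408, 0.30242257]), 'attitude': array([2.86552310e+00, 8.66406922e-04, 1.54055556e-01])}
d [-0.0041  0.0054  0.0011] r [-0.001 -0.001  0.004] clock 1.65
```

View pics/w0.png

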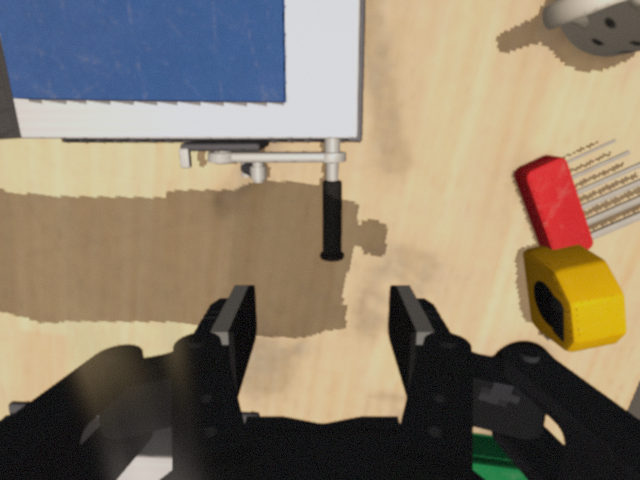

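The wrist view shows the grip vertical at column ~332, rows 181–258, between the open fingers' columns (255 and 390), so the yaw is right. I cast this ray against the other views.

Run:
```python
from h import *
from workcell import bot, grab_frame, calibration, observe
W=cv2.imread("pics/w0.png");c=np.load("w0.npy",allow_pickle=True).item()
T=cv2.imread("pics/top0.png");S=cv2.imread("pics/scene0.png")
b=blob(W,(315,170,350,272),50);print(b,onz(c,b[0],.04))
for n,p in(("top",(258.0,216.0)),("scene",(297.35,212.7))):print(n,tri((c,b[0]),(calibration(n),p)))
q=cv2.boxPoints(b[2]);print(np.round([onz(c,p,.04) for p in q],4).tolist())
```

```text
(array([331.71781033, 221.43484965]), np.int32(1297), ((331.5, 220.0), (78.0, 21.0), 90.0)) [0.59885353 0.08824365 0.04      ]
top (array([0.59797438, 0.08815111, 0.0383867 ]), [np.float64(0.0010191123054904883), np.float64(0.0010191123054907301)])
scene (array([0.59902855, 0.08781791, 0.03857364]), [np.float64(0.00010933293177586696), np.float64(0.000109332931775865)])
[[0.5876, 0.114, 0.04], [0.6011, 0.1161, 0.04], [0.6101, 0.063, 0.04], [0.5958, 0.0608, 0.04]]
```

To row units: 0.141 m / 0.6 = 0.235, -0.004 m / 0.6 = -0.0067.

Request:
nudge_tcp(
  plan=[
    [0.05,-0.0067,0.0117,0.05,0,0,0],
    [0.05,-0.0067,0.0117,0.1167,0,0,0],
    [0.05,-0.0067,0.0117,0.1833,0,0,0],
    [0.05,-0.0067,0.0117,0.2167,0,0,0],
    [0.05,-0.0067,0.0117,0.235,0,0,0],
  ],
  grip_force=60,
)

```text
clock: 2.28
position: [0.5999, 0.083, 0.0199]
tool_rot: [-3.141, -0.0, 1.727]
force: [0.3, -0.3, 0.8]
grip_width: 0.05
finger_force: 0.0
```

Request:
nudge_tcp(
  plan=[
    [0.05,0,0,0,0,0,0],
  ],
)

```text
clock: 2.4
position: [0.6002, 0.0824, 0.0206]
tool_rot: [3.141, -0.0, 1.726]
force: [-0.4, -0.4, 0.7]
grip_width: 0.05
finger_force: 0.0
```

```bash
python3 to.py .5993 .083 .02
```

```text
d [ 0.0007 -0.0008  0.0006] r [ 0.    -0.     0.003] clock 2.4
```

Request:
nudge_tcp(
  plan=[
    [0,0,0,0,0,0,0],
    [0,0,0,0,0,0,0],
    [0,0,0,0,0,0,0],
    [0,0,0,0,0,0,0],
    [0,0,0,0,0,0,0],
  ],
  grip_force=60,
)

```text
clock: 3.02
position: [0.5995, 0.0819, 0.021]
tool_rot: [-3.141, -0.0, 1.726]
force: [-6.6, -0.8, 9.4]
grip_width: 0.011
finger_force: 58.4
```

Request:
nudge_tcp(
  plan=[
    [0,0,-0.0005,-0.0117,0,0,0],
    [0,0,-0.0023,-0.0232,0,0,0],
    [0,0,-0.0052,-0.0345,0,0,0],
  ],
)

```text
clock: 3.4
position: [0.5965, 0.0815, 0.0413]
tool_rot: [-3.141, -0.0, 1.726]
force: [-4.3, -1.2, -7.3]
grip_width: 0.0108
finger_force: 58.5
```

```bash
python3 to.py .6002 .0824 .0206
```

```text
d [0.0003 0.0038 0.0207] r [-0.001 -0.     0.003] clock 3.4
```

Held (width 11 mm, 58 N). I continue the arc.

To row units: -0.04 m / 0.6 = -0.0667, -0.0341 m / 0.6 = -0.0568.

Request:
nudge_tcp(
  plan=[
    [0,0,-0.0065,-0.0163,0,0,0],
    [0,0,-0.0152,-0.0313,0,0,0],
    [0,0,-0.0262,-0.045,0,0,0],
    [0,0,-0.039,-0.0568,0,0,0],
    [0,0,-0.0535,-0.0667,0,0,0],
  ],
)

```text
clock: 4.03
position: [0.5653, 0.0765, 0.0817]
tool_rot: [3.14, 0.0, 1.726]
force: [2.3, -0.6, -8.4]
grip_width: 0.0114
finger_force: 58.5
```

```bash
python3 to.py .6002 .0824 .0206
```

```text
d [0.0004 0.0353 0.0611] r [0.001 0.    0.003] clock 4.03
```

To row units: -0.0507 m / 0.6 = -0.0845, -0.0403 m / 0.6 = -0.0672.

Request:
nudge_tcp(
  plan=[
    [0,0,-0.0158,-0.0075,0,0,0],
    [0,0,-0.0325,-0.0127,0,0,0],
    [0,0,-0.0497,-0.0152,0,0,0],
    [0,0,-0.0672,-0.0152,0,0,0],
    [0,0,-0.0845,-0.0125,0,0,0],
  ],
)

```text
clock: 4.65
position: [0.5151, 0.0685, 0.0892]
tool_rot: [3.14, 0.0, 1.725]
force: [1.1, -3.6, 6.2]
grip_width: 0.0108
finger_force: 59.9
```

```bash
python3 to.py .6002 .0824 .0206
```

```text
d [0.0007 0.0861 0.0688] r [0.001 0.    0.002] clock 4.65
```

To row units: -0.0376 m / 0.6 = -0.0627, -0.0333 m / 0.6 = -0.0555.

Request:
nudge_tcp(
  plan=[
    [0,0,-0.0167,0.0053,0,0,0],
    [0,0,-0.0323,0.013,0,0,0],
    [0,0,-0.0468,0.0228,0,0,0],
    [0,0,-0.0555,0.0307,0,0,0],
    [0,0,-0.0627,0.0383,0,0,0],
  ],
)

```text
clock: 5.28
position: [0.4772, 0.0624, 0.0654]
tool_rot: [-3.141, 0.0, 1.725]
force: [7.6, -4.7, 33.9]
grip_width: 0.0107
finger_force: 63.2
```

Request:
nudge_tcp(
  plan=[
    [0,0,0,0,0,0,0],
  ],
)

```text
clock: 5.4
position: [0.4776, 0.0625, 0.066]
tool_rot: [-3.141, 0.0, 1.725]
force: [-3.9, -4.4, 15.4]
grip_width: 0.0116
finger_force: 61.0
```

```bash
python3 to.py .6002 .0824 .0206
```

```text
d [0.0008 0.1242 0.0453] r [-0.     0.     0.002] clock 5.4
```

The force rise to 34 N says the leg is on its stop. I release, retreat straight up, and look.

Request:
nudge_tcp(
  plan=[
    [0.045,0,0,0,0,0,0],
    [0.045,0,0,0,0,0,0],
    [0.045,0,0,0,0,0,0],
    [0.045,0,0,0,0,0,0],
  ],
)

```text
clock: 5.9
position: [0.478, 0.063, 0.0654]
tool_rot: [-3.141, -0.0, 1.726]
force: [-0.6, -0.7, -0.2]
grip_width: 0.0449
finger_force: 0.0
```

Request:
nudge_tcp(
  plan=[
    [0.045,0,0,-0.05,0,0,0],
    [0.045,0.0333,0,-0.1167,0,0,0],
    [0.045,0.0833,0,-0.1833,0,0,0],
    [0.045,0.15,0,-0.2333,0,0,0],
    [0.045,0.2,0,-0.25,0,0,0],
  ],
)

```text
clock: 6.52
position: [0.4597, 0.1834, 0.2173]
tool_rot: [3.139, -0.001, 1.727]
force: [1.1, -0.4, -0.3]
grip_width: 0.0453
finger_force: 0.0
```

Run:
```python
from workcell import bot, grab_frame, calibration, observe
import cv2,numpy as np
S=grab_frame("scene");T=grab_frame("top")
cv2.imwrite("pics/end.png",np.hstack([cv2.resize(S[140:300,120:340],(440,320)),cv2.resize(T[180:340,150:310],(320,320))]))
cv2.imwrite("pics/endS.png",S);cv2.imwrite("pics/endT.png",T)
```

```text
(no output)
```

View pics/end.png

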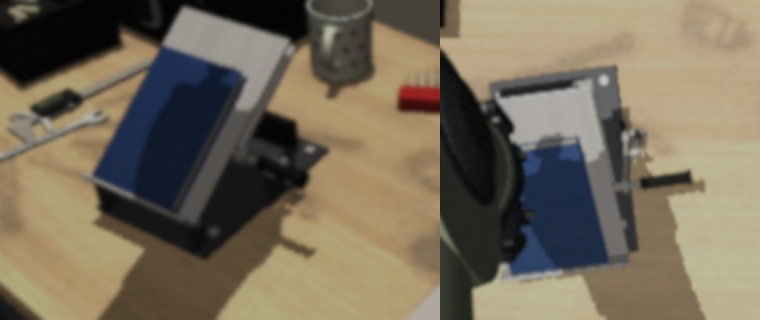

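The plate is propped with the book on it against the lip (top crop: grip at (665,180), in front of the pivot). The tool hovers over the rest without touching, so I raise it, move it clear to the right, and measure leg and book.

To row units: -0.22 m / 0.6 = -0.3667, -0.16 m / 0.6 = -0.2667.

Request:
nudge_tcp(
  plan=[
    [0.045,0,0,-0.0833,0,0,0],
    [0.045,-0.0833,0,-0.1333,0,0,0],
    [0.045,-0.1667,0,-0.1667,0,0,0],
    [0.045,-0.2667,0,-0.1667,0,0,0],
    [0.045,-0.3667,0,-0.1667,0,0,0],
  ],
)

```text
clock: 7.25
position: [0.4933, -0.0382, 0.3156]
tool_rot: [3.141, -0.0, 1.726]
force: [0.8, -0.5, -0.3]
grip_width: 0.0452
finger_force: 0.0
```

Request:
nudge_tcp(
  plan=[
    [0.045,-0.1,0,0,0,0,0],
    [0.045,-0.1833,0,0,0,0,0],
    [0.045,-0.1833,0,0,0,0,0],
    [0.045,-0.1833,0,0,0,0,0],
  ],
)

```text
clock: 7.75
position: [0.5101, -0.1447, 0.315]
tool_rot: [-3.141, -0.0, 1.725]
force: [0.1, 0.1, -1.0]
grip_width: 0.0451
finger_force: 0.0
```

Run:
```python
from h import *
from workcell import bot, grab_frame, calibration, observe
S=grab_frame("scene");T=grab_frame("top")
cv2.imwrite("pics/end2.png",np.hstack([cv2.resize(S[140:360,120:480],(450,275)),cv2.resize(T[180:340,150:430],(340,194)) if 0 else cv2.resize(T[180:340,150:380],(345,275))[:,:345]]))
ct=calibration("top");cs=calibration("scene")
o=np.array([.4955,.1985,0]);M=R.from_euler("z",.152)
def blue(I,box):
    x0,y0,x1,y1=box;h=cv2.cvtColor(I,cv2.COLOR_BGR2HSV)[y0:y1,x0:x1]
    m=cv2.morphologyEx(cv2.inRange(h,(100,120,25),(130,255,255)),cv2.MORPH_OPEN,np.ones((3,3)))
    c=max(cv2.findContours(m,0,1)[0],key=cv2.contourArea)
    q=cv2.approxPolyDP(c,8,True)[:,0]+[x0,y0];return q
print(blue(T,(150,190,260,330)).tolist(),blue(S,(140,140,300,290)).tolist())
```

```text
[[218, 253], [169, 259], [186, 315], [232, 310]] [[201, 165], [169, 227], [205, 242], [238, 177]]
```

View pics/end2.png

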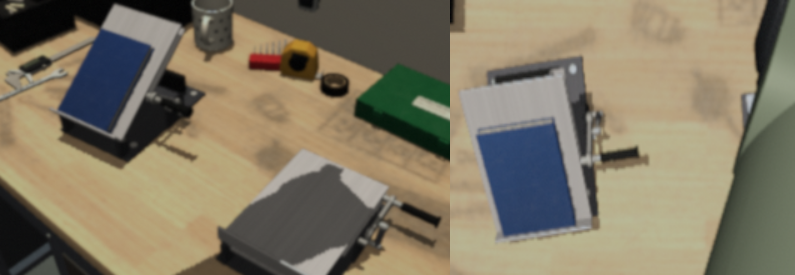

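Both rests are in view. The left one is propped with the book on it, and the empty one is flat. Quick triangulation of book and grip.

Run:
```python
from h import *
from workcell import bot, grab_frame, calibration, observe
S=grab_frame("scene");T=grab_frame("top")
ct=calibration("top");cs=calibration("scene")
o=np.array([.4955,.1985,0]);M=R.from_euler("z",.152).inv()
P=np.array([M.apply(tri((ct,t),(cs,s))[0]-o) for t,s in(((169,259),(201,165)),((218,253),(238,177)),((232,310),(205,242)),((186,315),(169,227)))])
u=(P[0]+P[1]-P[2]-P[3])[[0,2]];a=np.arctan2(u[1],u[0]);c=P.mean(0)
print(P.round(3).tolist(),"tilt",a,"origin",c-.014*np.array([-np.sin(a),0,np.cos(a)]))
x,y=int(150+620*0),0
b=blob(T,(239,263,266,277),60);s=blob(S,(256,218,276,236),45)
g=M.apply(tri((ct,b[0]),(cs,s[0]))[0]-o);print(b,s,g,"angle",np.arctan2(g[2]-.04,g[0]-.015))
```

```text
[[0.002, 0.053, 0.141], [0.0, -0.047, 0.145], [-0.114, -0.048, 0.062], [-0.112, 0.053, 0.056]] tilt 0.6366159167270321 origin [-0.04735968  0.00262433  0.08975008]
(array([258.140625, 270.546875]), np.int32(64), ((258.00006103515625, 270.50006103515625), (4.217181205749512, 14.512063026428223), 82.87498474121094)) (array([263.36444444, 227.53777778]), np.int32(225), ((264.5, 226.5), (17.0, 17.0), 0.0)) [-0.0348485  -0.11981031  0.07387806] angle 2.5446755562327796
```

Tilt is 0.64 rad, the book origin is at about (-0.047, 0.003, 0.090), and the leg is at its stop. All of these are within limits, so I hand in.

```bash
python3 -c "
from workcell import bot, grab_frame, calibration, observe
print(bot.job_done())"
```

```text
the job is handed in; nothing more can be done
None
```

The rest with the blue book is propped with its leg on the stop and the book still on the plate (tilt about 0.64 rad); the empty rest was left flat, and I handed the job in at about 8 s on the robot's clock; no verdict was shown.

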